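# Square a work-lamp glass in its bonding jig

### The job

Pick up the orange nudging tool and, with its white foot only, slide the lamp glass across the jig: first against the blue far fence and then along it into the red left fence, pressing it gently but firmly home each time, so that it lies flush with both fences in the corner. It is glass: push lightly, keep it flat on the jig and keep the fingers off it; finally stand the tool back upright on its rubber mat, let go, and leave the can, the jar and the tape roll alone.

Things in the scene. Friction and masses are not known exactly. Their poses are not given: they have to be found in the camera images.
- jig: fixed aluminium base plate of the bonding jig, 200 (x) by 240 (y) by 10 mm high; origin at the centre of its underside, on the table; x points to the far fence (away from the robot), y to the left fence, z up; its yaw varies. Its top (10 mm above the table) carries two fixed fences, both 14 mm high above it, which meet in a square inner corner
- jig_corner (a point): the inner corner where both fences' faces meet, on the plate's top; at (75, 95, 10) mm in the jig's frame, same axes as the jig
- far_fence: blue fence bar along the jig's far edge, fixed, 20 mm thick, 225 mm long; its body frame is that of the jig; its inner face is the plane x = 75 mm and faces -x. Rigid: force rises within a fraction of a millimetre; 4 N or so, held a moment, is firmly home; over 10 N breaks the glass
- side_fence: red fence bar along the jig's left edge, fixed, 20 mm thick, 165 mm long; its body frame is that of the jig; its inner face is the plane y = 95 mm and faces -y. Rigid, with the same forces as the far fence. Glass that meets a fence crooked wedges on one corner when pushed at its middle; pushed nearer the end that lags, it swings flush
- glass: loose greenish lamp glass with a black border, 90 (x) by 120 (y) by 8 mm thick, about 0.2 kg (varies), lying on the jig some 15 to 40 mm short of each fence and turned a little; slides under about 1 to 4 N; origin at the centre of its underside, x to the far fence, y to the left fence; seated, its origin is at (30, 35, 10) mm in the jig's frame. More than 14 N from the tool breaks it
- glass_far_left (a point): the glass's lower corner that belongs in the jig's corner, at (45, 60, 0) mm in the glass's frame
- glass_far_right (a point): the glass's lower far right corner, at (45, -60, 0) mm in the glass's frame
- glass_near_left (a point): the glass's lower near left corner, at (-45, 60, 0) mm in the glass's frame
- tool: loose upright nudging tool, 0.15 kg, 100 mm high: a round white nylon foot, 36 mm in diameter and 16 mm high, under an orange square grip, 22 by 22 mm, from 16 to 100 mm above the bottom; origin at the centre of its bottom, z up along the grip, x and y square to the grip's sides. It stands on the mat. Bearing down with it on the edge of the glass makes the glass drag
- mat: fixed black rubber mat with a yellow circle, 110 by 110 by 6 mm; origin at the centre of its underside; the tool stands on it
- can: loose blue drink can, 66 mm in diameter, 115 mm high, origin at the centre of its bottom; leave alone
- jar: loose jar with a red cap, 70 mm in diameter, 85 mm high, origin at the centre of its bottom; leave alone
- tape: loose yellow roll of tape, 90 mm in diameter, 30 mm high, origin at the centre of its bottom; leave alone
There are look-alikes about, which are no part of the job. There is more than one size of the tool; the one meant has the size given above.

How it is judged:
On the way, in this order (a step that is already met when the one before it is completed fails the run):
1. the tool is lifted off its mat (20 mm or more) (z of tool in the frame of mat above 0.026 m and contact force between the fingers and tool above 1 N), for 0.1 s.
2. the tool presses the glass home on the blue far fence with at least 3 N, flush within 2 mm (contact force between glass and far_fence above 3 N and contact force between tool and glass above 0.5 N and x of each of glass_far_left, glass_far_right in the frame of jig_corner above -0.002 m), for 0.2 s.
3. the tool presses the glass home on the red left fence with at least 3 N, flush within 2 mm (contact force between glass and side_fence above 3 N and contact force between tool and glass above 0.5 N and y of each of glass_far_left, glass_near_left in the frame of jig_corner above -0.002 m), for 0.2 s.
At the end, for the whole second after the job is handed in: The glass lies flat and still on the jig with its far edge within 1.5 mm of the blue fence and its left edge within 1.5 mm of the red fence at all its corners; the tool stands upright, still and released on the mat, its axis within 40 mm of the mat's centre (x of each of glass_far_left, glass_far_right in the frame of jig_corner above -0.0015 m and y of each of glass_far_left, glass_near_left in the frame of jig_corner above -0.0015 m and z of glass_far_left in the frame of jig_corner below 0.002 m and angle between glass's own z axis and vertical below 0.03 rad and linear speed of each of glass, tool below 0.01 m/s and horizontal distance between tool and mat below 0.04 m and z of tool in the frame of mat below 0.009 m and angle between tool's own z axis and vertical below 0.08 rad); the robot touches nothing.
It fails at once if the glass is pressed on a fence with more than 10 N (contact force between glass and far_fence above 10 N or contact force between glass and side_fence above 10 N).
It fails at once if the tool presses on the glass with more than 14 N (contact force between tool and glass above 14 N).
It fails at once if the fingers or the arm touch the glass (contact force between any of the fingers, the arm and glass above 0.3 N).
It fails at once if the glass is lifted or tipped (angle between glass's own z axis and vertical above 0.1 rad or z of glass in the frame of jig above 0.016 m).
It fails at once if the can, the jar or the tape roll is shifted by more than 10 mm (distance of any of can, jar, tape from where it was at the start of the episode above 0.01 m).
It also fails if it takes over 72 s, if anything falls off the work surface, if the arm or the gripper's body presses on something with over 40 N, if the wrist force passes 120 N, or if a joint passes its speed limit or range.

### The arm

A 6-joint arm with a two-finger parallel gripper is mounted at the origin on the work surface. World frame = base frame: x ahead of the robot, y to its left, z up, the work surface at z = 0. Lengths are in m, angles in rad, forces in N, time in s.
With the tool pointing down it reaches from about 0.275 to 0.875 m from the base axis. Payload 12.5 kg.
Tool frame: the origin (TCP) lies on the centre line of the jaws, within the pads' length; the fingertips stand 17 mm ahead of it and the grasp point (between the pads) lies 2 mm behind it (bot.tip_extent is the z of the fingertips in the tool frame, in m); z points along the fingers, y is the line along which they close (so a half turn about z gives the same grasp; the last joint's range is limited). The gripper opens to 85 mm and grips with 20 to 120 N. Pads are 22 mm wide; open, the fingers measure 114 mm over their backs; the gripper's body (76 mm by 85 mm) begins 54 mm behind the grasp point. The pads swing forward as they close: fully open they stand 13 mm farther back than shut.
Start: joints at [1.236, 0.351, 1.652, -0, 1.139, -0.085], TCP at [0.136, 0.533, 0.248] pointing down, gripper open.
Joint ranges: [-2.75, 2.75], [-0.79, 2.1], [0.01, 2.65], [-1.57, 4.71], [0.07, 3.14], [-2.87, 2.87]. Speed limits (rad/s): [2.22, 2.22, 2.79, 3.14, 3.14, 3.14].

### API

Orientations are given as a unit quaternion [x, y, z, w].
In Python, from workcell import bot gives the robot as it stands.
- The arm moves only by the tool move_arm, never from a script. Its argument "rows" is a list of rows, each a list of 3 entries, a list of its own where there are three numbers: the finger opening in m, from 0 to 0.0854, then the shift along the tool's x, y, z in m, then the turn, a rotation vector about the tool's x, y, z in rad. A call has 1 to 12 rows; each row shifts and turns the commanded pose from where the row before left it, along the tool's axes as they then stand; what a row does not reach is not made up. A row lasts 1/10 s, in which the tool goes at most 50 mm and 8.59 degrees, less where a joint would pass 70% of its speed; a pose out of reach is approached as far as the arm can. A call with a gripper value outside its range is refused whole. The fingers move at their own pace and stop on an object; "newtons" is the grip in N (left out, the last holds). Time passes only in rows, so rows that do not move let the fingers close. It gives the time, the measured TCP pose, the force, the opening and the grip force at its end, in the units of the state.
- bot.sense(): the state, without advancing time (a new reading comes with each control period).
- bot.grab_frame(name): name is "side" or "top" or "wrist"; returns the picture (400x640x3 uint8, blue, green, red); there is no depth.
- bot.get_calibration(name): a dict with "fx", "fy", "cx", "cy" (pixels), "rvec" (rotation vector, rad) and "tvec" (3), from world to camera coordinates, as OpenCV has them; the wrist camera has in their place "T_tool_cam" (4x4, takes a point from camera to tool coordinates, whose origin is the TCP and whose axes are the flange's). Camera axes: x right, y down, z forward; pixel columns grow to the right and rows downward; lengths in m; the calibration is good to about 2 mm. A picture is of the moment at which its call begins: read the wrist's pose just before it. get_calibration takes no time and is no camera call.
- bot.job_done(): hands the job in; it is judged then, once.
The state is a dict: "time_s": time; "q": joint angles; "qd": joint speeds; "effort": joint torques, N m; "tool_pos": TCP position; "tool_rot": TCP orientation; "contact_force": force on the tool from outside, world axes, zero at the start; "wrist_torque": the same for the moment, N m; "finger_gap": opening from 0.0 (shut) to 1.0 (fully open); "gripper_force": force on a finger pad.
Only numpy, scipy, OpenCV 4.12 (cv2) and the standard library are available. Lean on these libraries where they do the work, as an engineer would, in place of code of your own. Each camera call takes 0.05 s, during which the arm holds its last target. There are 200 camera calls.

## Working session

There is one attempt and no reset: what is moved stays moved. The work goes in short steps, Python scripts to look and compute and a tool call to move; the robot and the scene stay as the last step left them, time stands still between calls to the robot, and variables do not carry over. Pictures are saved under pics/ and viewed, at most 10 in all, crops included, and the job is handed in when it is done.

Besides the shell and the picture viewer there is one more tool, called after "Emit:" as name(argument=value, ...) on one line, values as JSON. move_arm: Moves the arm, as the interface text tells. Its arguments: {"type":"object","properties":{"rows":{"type":"array","items":{"type":"array"}},"newtons":{"type":"number"}},"required":["rows"]}

```bash
mkdir -p pics; ls
python3 - <<'E'
from workcell import bot
import cv2
for n in("top","side"):
    cv2.imwrite(f"pics/{n}0.png",bot.grab_frame(n)); print(n,bot.get_calibration(n))
print(bot.get_calibration("wrist")); print(bot.sense(),bot.tip_extent)
E
```

```text
pics
top {'fx': 402.5383141421918, 'fy': 402.5383141421918, 'cx': 319.06568883369204, 'cy': 201.1456603053136, 'rvec': array([ 2.12744458, -2.15139297,  0.17417733]), 'tvec': array([0.02196355, 0.53800766, 1.0501231 ])}
side {'fx': 418.7313752139736, 'fy': 418.7313752139736, 'cx': 315.2903215737435, 'cy': 192.9587606408281, 'rvec': array([ 1.99124931, -0.66482797,  0.36279887]), 'tvec': array([-0.41150242,  0.21493532,  0.89059806])}
{'fx': 330.64498184822696, 'fy': 330.64498184822696, 'cx': 318.55177748299377, 'cy': 196.73307952823427, 'T_tool_cam': array([[ 2.09827729e-04, -9.50264883e-01, -3.11442783e-01,
         8.04061399e-02],
       [ 9.99999937e-01,  1.10240486e-04,  3.37365511e-04,
        -1.00295954e-03],
       [-2.86252994e-04, -3.11442835e-01,  9.50264847e-01,
        -1.24857147e-01],
       [ 0.00000000e+00,  0.00000000e+00,  0.00000000e+00,
         1.00000000e+00]])}
{'time_s': 0.1, 'q': array([ 1.23640793e+00,  3.51182585e-01,  1.65237220e+00,  5.34983950e-07,
        1.13910360e+00, -8.46331501e-02]), 'qd': array([-8.83759064e-04,  3.62276061e-04, -2.45728010e-03,  4.18175486e-04,
       -1.09753099e-03, -4.98506657e-05]), 'effort': array([ 1.18303949e-03, -5.06828141e+01, -2.91875571e+01, -2.93321352e-05,
        2.63754242e-03, -3.86066824e-05]), 'tool_pos': array([0.13583998, 0.53266489, 0.24780752]), 'tool_rot': array([ 1.24553404e-01,  9.92212762e-01, -5.21162792e-04, -1.11063712e-04]), 'contact_force': array([ 0.27238252,  0.06119799, -0.14135159]), 'wrist_torque': array([-0.05352039,  0.07200047,  0.00038685]), 'gripper_force': 0.0, 'finger_gap': 0.9984947484205382} 0.017
```

View pics/top0.png

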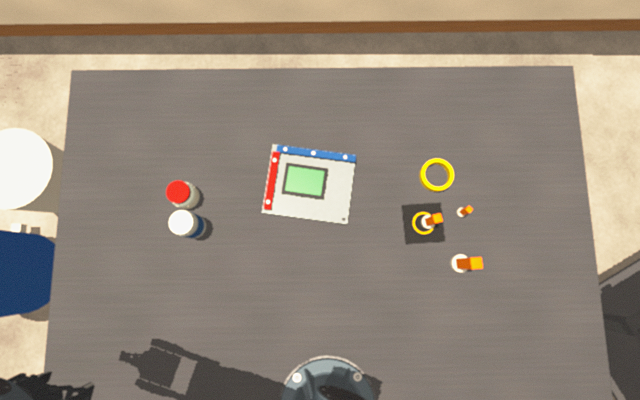

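View pics/side0.png

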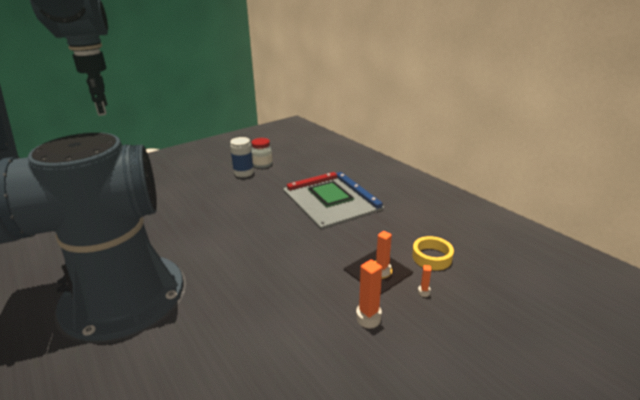

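The top view shows the jig at about (310,185), the glass at (305,181), the mat and tool at (425,222), the tape at (437,174), look-alike tools at (460,263) and (462,212), and the can and jar at (183,210). I'll enlarge these areas.

```bash
cat > h.py <<'E'
import numpy as np, cv2
from scipy.spatial.transform import Rotation as R
from workcell import bot
def cam(name,s=None):
    c=bot.get_calibration(name); K=np.array([[c['fx'],0,c['cx']],[0,c['fy'],c['cy']],[0,0,1.]])
    if name=="wrist":
        T=np.eye(4);T[:3,:3]=R.from_quat(s['tool_rot']).as_matrix();T[:3,3]=s['tool_pos'];T=T@c['T_tool_cam']
        return K,T[:3,:3],T[:3,3]
    Rm=cv2.Rodrigues(c['rvec'])[0]; return K,Rm.T,-Rm.T@c['tvec']
def px2w(C,uv,z):
    K,Rm,o=C; uv=np.atleast_2d(np.array(uv,float)); d=np.c_[uv,np.ones(len(uv))]@np.linalg.inv(K).T@Rm.T
    return o+d*((z-o[2])/d[:,2])[:,None]
def w2px(C,P):
    K,Rm,o=C; p=(np.atleast_2d(P)-o)@Rm@K.T; return p[:,:2]/p[:,2:]
E
python3 - <<'E'
import cv2,numpy as np
im=cv2.imread("pics/top0.png")
a=cv2.resize(im[135:235,250:370],None,fx=5,fy=5,interpolation=cv2.INTER_CUBIC)
cv2.imwrite("pics/jig1.png",a)
a=cv2.resize(im[150:280,390:490],None,fx=4.5,fy=4.5,interpolation=cv2.INTER_CUBIC)
cv2.imwrite("pics/mat1.png",a)
E
```

```text
(no output)
```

View pics/mat1.png

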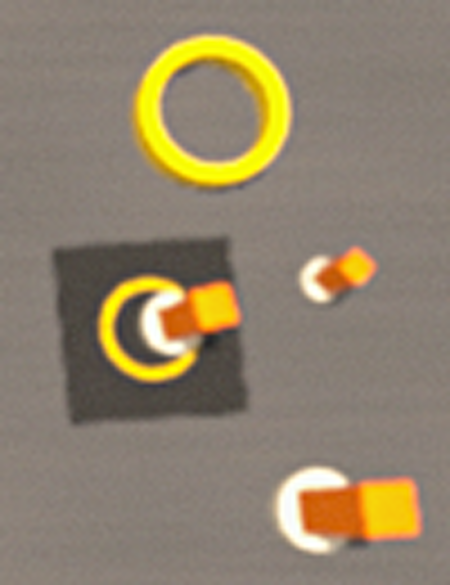

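View pics/jig1.png

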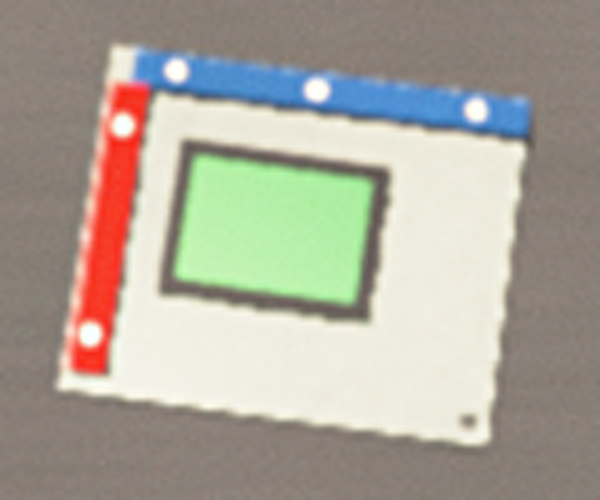

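Mat crop: foot centre about (172,322), grip top (216,307), mat corners (53,249), (229,238), (246,410), (73,423). Jig crop: glass corners (181,141), (390,170), (371,320), (160,293); plate corners (112,45), (58,388), (490,443).

Run:
```python
from h import *
C=cam("top")
def W(crop,o,f,z): return px2w(C,(np.array(crop,float)+.5)/f-.5+np.array(o),z)
M=lambda c,z:W(c,(390,150),4.5,z); J=lambda c,z:W(c,(250,135),5,z)
def fit(model,pts):
    model=np.array(model,float);p=pts[:,:2];mc=model.mean(0);pc=p.mean(0)
    H=(model-mc).T@(p-pc); a=np.arctan2(H[0,1]-H[1,0],H[0,0]+H[1,1]); c,s=np.cos(a),np.sin(a);Rm=np.array([[c,-s],[s,c]])
    t=pc-Rm@mc; return t.round(4),np.degrees(a).round(2),((model@Rm.T+t-p)*1000).round(1).tolist()
m=.055;print("mat",fit([[m,m],[m,-m],[-m,-m],[-m,m]],M([[53,249],[229,238],[246,410],[73,423]],.006)))
print("foot",M([172,322],.022),"grip",M([216,307],.106))
g=.011;print("gripfit",fit([[g,g],[g,-g],[-g,-g],[-g,g]],M([[190,290],[233,282],[241,325],[200,333]],.106)))
print("glass",fit([[.045,.06],[.045,-.06],[-.045,-.06],[-.045,.06]],J([[181,141],[390,170],[371,320],[160,293]],.018)))
print("jig",fit([[.1,.12],[-.1,.12],[-.1,-.12]],J([[112,45],[58,388],[490,443]],.01)))
f=J([[152,92],[527,138],[150,92],[107,373]],.024)[:,:2]
print(f, np.degrees(np.arctan2(*(f[0]-f[1])[::-1]))-90,np.degrees(np.arctan2(*(f[2]-f[3])[::-1])))
print("tape",M([213,112],.03))
```

```text
mat (array([ 0.4799, -0.273 ]), np.float64(3.2), [[0.9, -0.0], [1.3, 0.3], [-1.4, -1.7], [-0.8, 1.4]])
foot [[ 0.48258488 -0.28238083  0.022     ]] grip [[ 0.48179175 -0.28462886  0.106     ]]
gripfit (array([ 0.4815, -0.2846]), np.float64(9.3), [[-1.0, -1.5], [-1.8, 1.4], [1.0, 0.9], [1.7, -0.8]])
glass (array([0.6007, 0.0555]), np.float64(-8.14), [[0.9, 0.0], [1.9, -1.1], [-1.6, -0.2], [-1.2, 1.2]])
jig (array([0.5964, 0.0436]), np.float64(-7.91), [[0.0, -0.0], [-0.2, -1.1], [0.2, 1.2]])
[[ 0.67988763  0.12436802]
 [ 0.65092896 -0.08627779]
 [ 0.67989981  0.1254947 ]
 [ 0.52028209  0.14849486]] -7.827706693430031 -8.199610064980455
tape [[ 0.61171843 -0.312603    0.03      ]]
```

```bash
cat >> h.py <<'E'
def plan(target,yang,N,prn=True):
    """target xyz of TCP, world angle (deg) of tool y; tool pointing down; print N rows in tool axes"""
    s=bot.sense(); p=s['tool_pos'].copy(); Rm=R.from_quat(s['tool_rot']); M=Rm.as_matrix()
    a0=np.degrees(np.arctan2(M[1,1],M[0,1])); d=(yang-a0+180)%360-180
    T=np.array([[-np.sin(np.radians(yang)),np.cos(np.radians(yang)),0],[np.cos(np.radians(yang)),np.sin(np.radians(yang)),0],[0,0,-1]]).T
    rv=(Rm.inv()*R.from_matrix(T)).as_rotvec()
    print("pos",p.round(4),"yang",round(a0,2),"tilt",np.degrees(np.arccos(-M[2,2])).round(2),"rotvec tot",rv.round(4))
    dp=(np.array(target)-p)/N
    for i in range(N):
        Mi=(Rm*R.from_rotvec(rv*i/N)).as_matrix(); print([ (Mi.T@dp).round(4).tolist(),(rv/N).round(4).tolist()])
E
python3 -c "
from h import *
plan([.55,.05,.28],9.3,15)"
```

```text
pos [0.1358 0.5327 0.2478] yang 75.69 tilt 0.06 rotvec tot [-1.0000e-03  5.0000e-04  1.1587e+00]
[[-0.0347, -0.0244, -0.0021], [-0.0001, 0.0, 0.0772]]
[[-0.0365, -0.0216, -0.0021], [-0.0001, 0.0, 0.0772]]
[[-0.038, -0.0187, -0.0021], [-0.0001, 0.0, 0.0772]]
[[-0.0394, -0.0157, -0.0021], [-0.0001, 0.0, 0.0772]]
[[-0.0405, -0.0126, -0.0021], [-0.0001, 0.0, 0.0772]]
[[-0.0413, -0.0095, -0.0021], [-0.0001, 0.0, 0.0772]]
[[-0.0419, -0.0063, -0.0021], [-0.0001, 0.0, 0.0772]]
[[-0.0423, -0.003, -0.0021], [-0.0001, 0.0, 0.0772]]
[[-0.0424, 0.0003, -0.0021], [-0.0001, 0.0, 0.0772]]
[[-0.0423, 0.0035, -0.0021], [-0.0001, 0.0, 0.0772]]
[[-0.0419, 0.0068, -0.0021], [-0.0001, 0.0, 0.0772]]
[[-0.0412, 0.01, -0.0021], [-0.0001, 0.0, 0.0772]]
[[-0.0403, 0.0131, -0.0021], [-0.0001, 0.0, 0.0772]]
[[-0.0392, 0.0162, -0.0021], [-0.0001, 0.0, 0.0772]]
[[-0.0378, 0.0192, -0.0021], [-0.0001, 0.0, 0.0772]]
```

Emit:
move_arm(rows=[[0.085,[-0.035,-0.024,-0.002],[0,0,0.077]],[0.085,[-0.0365,-0.022,-0.002],[0,0,0.077]],[0.085,[-0.038,-0.019,-0.002],[0,0,0.077]],[0.085,[-0.0395,-0.016,-0.002],[0,0,0.077]],[0.085,[-0.0405,-0.0125,-0.002],[0,0,0.077]],[0.085,[-0.0415,-0.0095,-0.002],[0,0,0.077]],[0.085,[-0.042,-0.006,-0.002],[0,0,0.077]],[0.085,[-0.042,-0.003,-0.002],[0,0,0.077]],[0.085,[-0.0425,0,-0.002],[0,0,0.077]],[0.085,[-0.042,0.0035,-0.002],[0,0,0.077]],[0.085,[-0.042,0.007,-0.002],[0,0,0.077]],[0.085,[-0.041,0.01,-0.002],[0,0,0.077]]])

```text
time_s: 1.3
tool_pos: [0.4688, 0.1455, 0.2723]
tool_rot: [0.555, 0.832, -0.0, -0.0]
contact_force: [0.3, 1.7, -0.2]
finger_gap: 0.999
gripper_force: 0.0
```

Emit:
move_arm(rows=[[0.085,[-0.04,0.013,-0.002],[0,0,0.077]],[0.085,[-0.039,0.016,-0.002],[0,0,0.077]],[0.085,[-0.038,0.019,-0.002],[0,0,0.08]],[0.085,[0,0,0],[0,0,0]],[0.085,[0,0,0],[0,0,0]]])

```text
time_s: 1.8
tool_pos: [0.5504, 0.0504, 0.2777]
tool_rot: [0.648, 0.762, -0.0, -0.001]
contact_force: [-0.0, 0.9, 0.1]
finger_gap: 0.998
gripper_force: 0.0
```

Run:
```python
from h import *
s=bot.sense(); im=bot.grab_frame("wrist"); cv2.imwrite("pics/w1.png",im); np.save("w1.npy",s,allow_pickle=True)
# predicted jig corners for crop
print(s['tool_pos'],w2px(cam("wrist",s),[[.682,.187,.01],[.6,-.1,.01],[.48,-.08,.01]]))
plan([.482,-.284,.2],9.3,9)
```

```text
[0.55042343 0.05042934 0.27765943] [[458.39924355  55.50620276]
 [337.6924099  272.1471126 ]
 [250.55206529 245.86884252]]
pos [0.55   0.0511 0.2778] yang 9.36 tilt 0.07 rotvec tot [-0.0011 -0.0004  0.001 ]
[[-0.0355, -0.0135, 0.0087], [-0.0001, -0.0, 0.0001]]
[[-0.0355, -0.0135, 0.0087], [-0.0001, -0.0, 0.0001]]
[[-0.0355, -0.0135, 0.0087], [-0.0001, -0.0, 0.0001]]
[[-0.0355, -0.0135, 0.0087], [-0.0001, -0.0, 0.0001]]
[[-0.0355, -0.0135, 0.0087], [-0.0001, -0.0, 0.0001]]
[[-0.0355, -0.0135, 0.0087], [-0.0001, -0.0, 0.0001]]
[[-0.0355, -0.0135, 0.0087], [-0.0001, -0.0, 0.0001]]
[[-0.0355, -0.0135, 0.0087], [-0.0001, -0.0, 0.0001]]
[[-0.0355, -0.0135, 0.0087], [-0.0001, -0.0, 0.0001]]
```

View pics/w1.png

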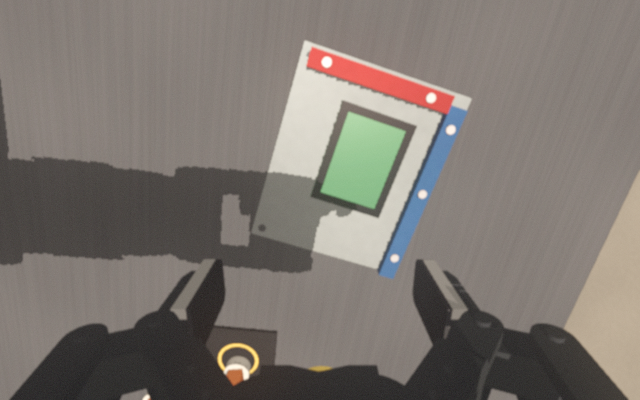

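The wrist view shows the plate corners near (305,41), (470,98) and (251,234), with the glass at roughly (343,101), (416,124), (380,216) and (312,196). I'll enlarge it for accuracy.

Run:
```python
import cv2
im=cv2.imread("pics/w1.png"); a=cv2.resize(im[90:225,300:480],None,fx=4.4,fy=4.4,interpolation=cv2.INTER_CUBIC); cv2.imwrite("pics/w1c.png",a)
```

```text
(no output)
```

View pics/w1c.png

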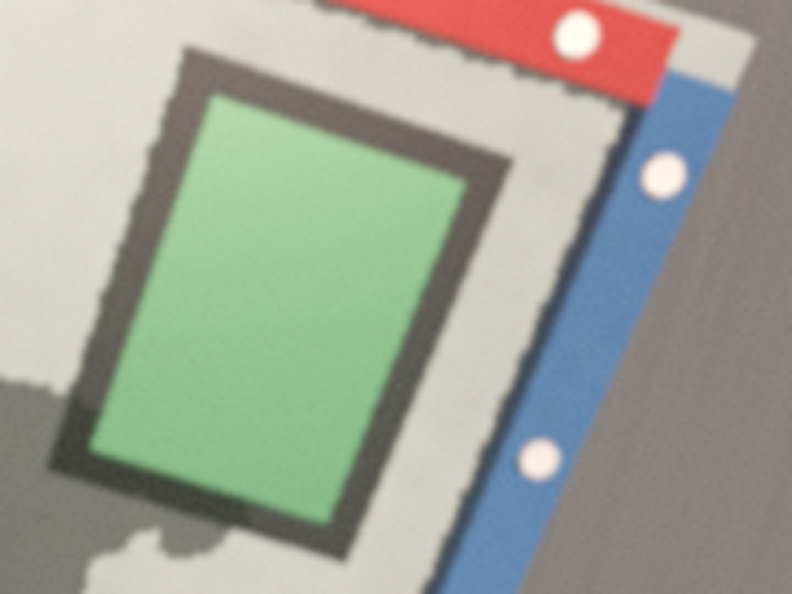

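Emit:
move_arm(rows=[[0.085,[-0.0355,-0.0135,0.009],[0,0,0]],[0.085,[-0.0355,-0.0135,0.009],[0,0,0]],[0.085,[-0.0355,-0.0135,0.009],[0,0,0]],[0.085,[-0.0355,-0.0135,0.009],[0,0,0]],[0.085,[-0.0355,-0.0135,0.009],[0,0,0]],[0.085,[-0.0355,-0.0135,0.009],[0,0,0]],[0.085,[-0.0355,-0.0135,0.009],[0,0,0]],[0.085,[0,0,0],[0,0,0]],[0.085,[0,0,0],[0,0,0]]])

```text
time_s: 2.75
tool_pos: [0.4973, -0.2089, 0.2152]
tool_rot: [0.647, 0.762, 0.0, -0.0]
contact_force: [0.0, 0.2, -0.3]
finger_gap: 0.993
gripper_force: 0.0
```

Crop: glass corners (187,45), (513,158), (345,562), (47,468); the fences' inner top corner is at (650,105), and the blue top edge passes through (445,590).

```bash
cat >> h.py <<'E'
def fit(model,pts):
    model=np.array(model,float);p=pts[:,:2];mc=model.mean(0);pc=p.mean(0)
    H=(model-mc).T@(p-pc); a=np.arctan2(H[0,1]-H[1,0],H[0,0]+H[1,1]); c,s=np.cos(a),np.sin(a);Rm=np.array([[c,-s],[s,c]])
    t=pc-Rm@mc; return t.round(4),np.degrees(a).round(2),((model@Rm.T+t-p)*1000).round(1).tolist()
E
python3 - <<'E'
from h import *
s0=np.load("w1.npy",allow_pickle=True).item(); C=cam("wrist",s0)
J=lambda c,z:px2w(C,(np.array(c,float)+.5)/4.4-.5+np.array([300,90]),z)
print("glass",fit([[.045,.06],[.045,-.06],[-.045,-.06],[-.045,.06]],J([[513,158],[345,562],[47,468],[187,45]],.018)))
print("jig",fit([[.1,.12],[-.1,.12],[-.1,-.12]],px2w(C,[[470,98],[305,41],[251,234]],.01)))
f=J([[650,105],[445,590],[340,5]],.024)[:,:2]; print(f,np.degrees(np.arctan2(*(f[0]-f[1])[::-1]))-90,np.degrees(np.arctan2(*(f[0]-f[2])[::-1])))
s=bot.sense(); im=bot.grab_frame("wrist"); C=cam("wrist",s); np.save("w2.npy",s,allow_pickle=True); cv2.imwrite("pics/w2full.png",im)
p=w2px(C,[[.482,-.284,.022],[.482,-.284,.106]]);print(p)
cv2.imwrite("pics/w2.png",cv2.resize(im,None,fx=1.25,fy=1.25))
E
```

```text
glass (array([0.5996, 0.0551]), np.float64(-8.87), [[0.3, 0.7], [0.4, -0.6], [-0.8, -0.7], [0.1, 0.6]])
jig (array([0.5944, 0.0415]), np.float64(-8.09), [[2.2, 0.2], [-1.8, 0.2], [-0.4, -0.3]])
[[ 0.68205594  0.12547122]
 [ 0.66249715 -0.01207356]
 [ 0.59956917  0.1363537 ]] -8.09316808523829 -7.5156286797079765
[[293.55758746 238.76620763]
 [286.02434175 283.29148118]]
```

View pics/w2.png

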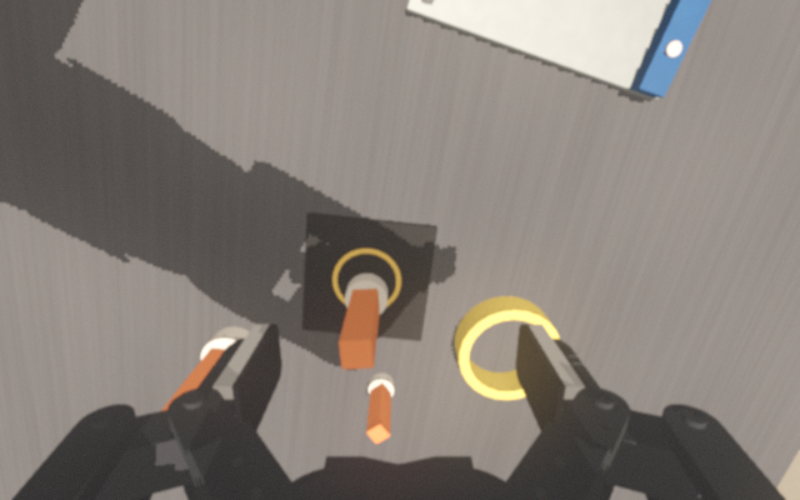

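Foot seen at (367,294) and grip top at (358,354), as predicted; the tape is clear to the right. Now the grip yaw, mat centre and the approach plan.

Run:
```python
from h import *
s=np.load("w2.npy",allow_pickle=True).item(); C=cam("wrist",s)
q=lambda c,z:px2w(C,(np.array(c,float)+.5)/1.25-.5,z)
g=.011
t=fit([[-g,g],[g,g],[g,-g],[-g,-g]],q([[343,342],[377,341],[374,366],[340,368]],.106)); print("grip",t)
print("foot",q([367,294],.022)); m=.055
print("mat",fit([[-m,m],[m,m],[m,-m],[-m,-m]],q([[308,212],[437,226],[421,340],[303,329]],.006)))
plan([.4815,-.2845,.21],t[1],3)
```

```text
grip (array([ 0.4825, -0.284 ]), np.float64(7.45), [[-1.3, 2.0], [-1.0, 0.5], [1.1, -2.4], [1.2, -0.1]])
foot [[ 0.48134939 -0.27981335  0.022     ]]
mat (array([ 0.4795, -0.2735]), np.float64(3.19), [[-1.1, 0.0], [1.0, 0.5], [0.9, -0.4], [-0.9, -0.1]])
pos [ 0.4976 -0.2084  0.2155] yang 9.4 tilt 0.02 rotvec tot [ 0.     -0.0003  0.0341]
[[-0.0241, -0.0094, 0.0018], [0.0, -0.0001, 0.0114]]
[[-0.0242, -0.0092, 0.0018], [0.0, -0.0001, 0.0114]]
[[-0.0244, -0.0089, 0.0018], [0.0, -0.0001, 0.0114]]
```

Emit:
move_arm(rows=[[0.085,[-0.024,-0.0092,0.0005],[0,0,0.005]],[0.085,[-0.024,-0.0092,0.0005],[0,0,0.005]],[0.085,[-0.024,-0.0092,0.0005],[0,0,0.005]],[0.085,[0,0,0.02],[0,0,0]],[0.085,[0,0,0.02],[0,0,0]],[0.085,[0,0,0.02],[0,0,0]],[0.085,[0,0,0.02],[0,0,0]],[0.085,[0,0,0.02],[0,0,0]],[0.085,[0,0,0.02],[0,0,0]],[0.085,[0,0,0.015],[0,0,0]],[0.085,[0,0,0.009],[0,0,0]],[0.085,[0,0,0],[0,0,0]]], newtons=40)

```text
time_s: 4.0
tool_pos: [0.4816, -0.2842, 0.0691]
tool_rot: [0.653, 0.758, -0.0, -0.001]
contact_force: [-0.1, -0.2, -0.1]
finger_gap: 0.997
gripper_force: 0.0
```

Emit:
move_arm(rows=[[0.04,[0,0,0],[0,0,0]],[0.04,[0,0,0],[0,0,0]],[0.03,[0,0,0],[0,0,0]],[0.03,[0,0,0],[0,0,0]],[0.015,[0,0,0],[0,0,0]],[0.015,[0,0,0],[0,0,0]],[0.015,[0,0,0],[0,0,0]],[0.015,[0,0,0],[0,0,0]],[0.015,[0,0,0],[0,0,0]]], newtons=40)

```text
time_s: 4.9
tool_pos: [0.4818, -0.2852, 0.0702]
tool_rot: [0.653, 0.757, 0.0, 0.0]
contact_force: [-1.2, 1.2, 5.8]
finger_gap: 0.256
gripper_force: 39.3
```

Emit:
move_arm(rows=[[0.015,[0,0,0],[0,0,0]],[0.015,[0,0,-0.003],[0,0,0]],[0.015,[0,0,-0.006],[0,0,0]],[0.015,[0,0,-0.01],[0,0,0]],[0.015,[0,0,-0.015],[0,0,0]],[0.015,[0,0,-0.015],[0,0,0]],[0.015,[0,0,-0.01],[0,0,0]],[0.015,[0,0,0],[0,0,0]],[0.015,[0,0,0],[0,0,0]],[0.015,[0,0,0],[0,0,0]]], newtons=60)

```text
time_s: 5.9
tool_pos: [0.4814, -0.2849, 0.1282]
tool_rot: [0.653, 0.757, -0.0, -0.001]
contact_force: [-0.6, -0.4, -2.1]
finger_gap: 0.254
gripper_force: 57.9
```

Run:
```python
from h import *
s=bot.sense(); print({k:s[k] for k in('tool_pos','contact_force','finger_gap')})
im=bot.grab_frame("side"); cv2.imwrite("pics/s1.png",cv2.resize(im[150:350,300:500],None,fx=3,fy=3,interpolation=cv2.INTER_CUBIC))
a=np.radians(-8.1);u=np.array([np.cos(a),np.sin(a)]);v=np.array([-u[1],u[0]])
g=np.array([.5996,.0551])
for d in(-.075,-.064): print("start pt",g+u*d, g+u*d+v*.0)
plan([*(g-u*.080),.13],9.4-17.5,8)
```

```text
{'tool_pos': array([ 0.48136498, -0.28486189,  0.12824827]), 'contact_force': array([-0.62123982, -0.37852287, -2.1475929 ]), 'finger_gap': 0.25414098629476367}
start pt [0.52534823 0.06566759] [0.52534823 0.06566759]
start pt [0.53623849 0.06411768] [0.53623849 0.06411768]
pos [ 0.4814 -0.2849  0.1282] yang 8.48 tilt 0.06 rotvec tot [-0.0009 -0.0006  0.2894]
[[0.0427, 0.0113, -0.0002], [-0.0001, -0.0001, 0.0362]]
[[0.0431, 0.0097, -0.0002], [-0.0001, -0.0001, 0.0362]]
[[0.0434, 0.0082, -0.0002], [-0.0001, -0.0001, 0.0362]]
[[0.0437, 0.0066, -0.0002], [-0.0001, -0.0001, 0.0362]]
[[0.0439, 0.005, -0.0002], [-0.0001, -0.0001, 0.0362]]
[[0.044, 0.0034, -0.0002], [-0.0001, -0.0001, 0.0362]]
[[0.0441, 0.0018, -0.0002], [-0.0001, -0.0001, 0.0362]]
[[0.0442, 0.0002, -0.0002], [-0.0001, -0.0001, 0.0362]]
```

View pics/s1.png

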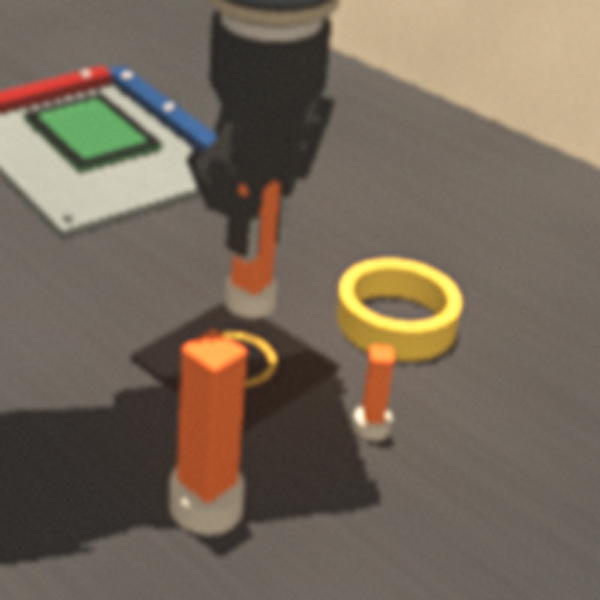

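The tool hangs upright in the grip. Next: over the plate, behind the glass.

Emit:
move_arm(rows=[[0.015,[0.0427,0.0113,0],[0,0,0.036]],[0.015,[0.0431,0.0097,0],[0,0,0.036]],[0.015,[0.0434,0.0082,0],[0,0,0.036]],[0.015,[0.0437,0.0066,0],[0,0,0.036]],[0.015,[0.0439,0.005,0],[0,0,0.036]],[0.015,[0.044,0.0034,0],[0,0,0.036]],[0.015,[0.0441,0.0018,0],[0,0,0.036]],[0.015,[0.0442,0.0002,0],[0,0,0.037]],[0.015,[0,0,0],[0,0,0]],[0.015,[0,0,0],[0,0,0]]])

```text
time_s: 6.95
tool_pos: [0.52, 0.0668, 0.1283]
tool_rot: [0.754, 0.656, -0.0, -0.0]
contact_force: [0.1, -1.0, -1.6]
finger_gap: 0.252
gripper_force: 58.7
```

```bash
cat >> h.py <<'E'
U=np.array([np.cos(np.radians(-8.1)),np.sin(np.radians(-8.1))]);V=np.array([-U[1],U[0]]);CR=np.array([.6831,.1260])
def st():
    s=bot.sense();p=s['tool_pos'];d=p[:2]-CR;f=s['contact_force']
    print("jig-corner frame TCP mm",(d@U*1e3).round(2),(d@V*1e3).round(2),"z",(p[2]*1e3).round(2),"F u,v,z",(f[:2]@U).round(2),(f[:2]@V).round(2),f[2].round(2))
E
python3 - <<'E'
from h import *
st(); s=bot.sense(); im=bot.grab_frame("wrist"); np.save("w3.npy",s,allow_pickle=True); cv2.imwrite("pics/w3f.png",im)
g=np.array([.5996,.0551]);plan([*(g-U*.080),.08],-8.1,4); print(w2px(cam("wrist",s),[[.5996,.0551,.018]]))
cv2.imwrite("pics/w3.png",cv2.resize(im[100:300,230:490],None,fx=3,fy=3,interpolation=cv2.INTER_CUBIC))
E
```

```text
jig-corner frame TCP mm -153.12 -81.56 z 128.29 F u,v,z 0.26 -0.99 -1.62
pos [0.52   0.0659 0.1284] yang -8.03 tilt 0.05 rotvec tot [-0.0008  0.0004  0.0013]
[[0.0001, 0.0001, 0.0121], [-0.0002, 0.0001, 0.0003]]
[[0.0001, 0.0001, 0.0121], [-0.0002, 0.0001, 0.0003]]
[[0.0001, 0.0001, 0.0121], [-0.0002, 0.0001, 0.0003]]
[[0.0001, 0.0001, 0.0121], [-0.0002, 0.0001, 0.0003]]
[[426.54890394 200.09522556]]
```

View pics/w3.png

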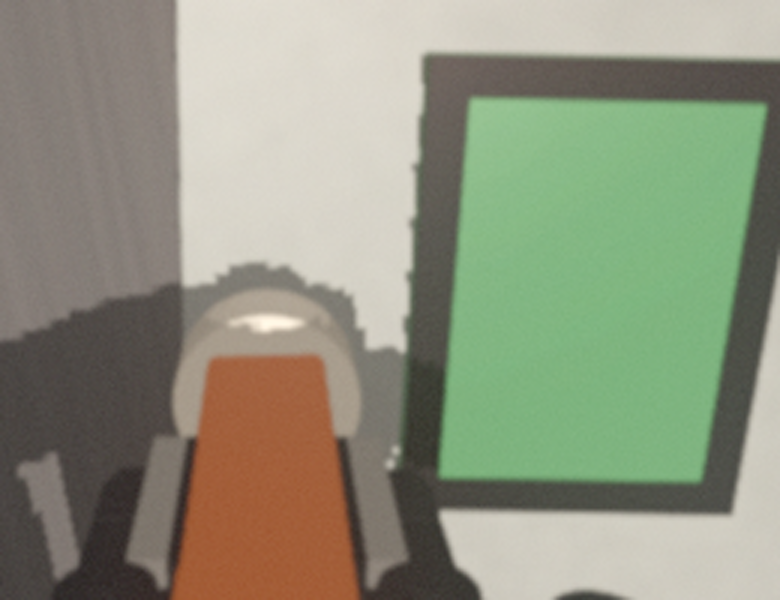

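The wrist view shows the foot at full-image (318,228), behind the glass's near edge, with clear plate between. I'll measure the glass by its green window from now on, using code.

```bash
cat >> h.py <<'E'
def quad(mask):
    c=max(cv2.findContours(mask,cv2.RETR_EXTERNAL,cv2.CHAIN_APPROX_NONE)[0],key=cv2.contourArea); return c[:,0,:].astype(float)
def glass(im,C,verbose=True):
    h=cv2.cvtColor(im,cv2.COLOR_BGR2HSV); m=((h[...,0]>45)&(h[...,0]<75)&(h[...,1]>70)&(h[...,2]>60)).astype(np.uint8)
    w=px2w(C,quad(m),.018)[:,:2]; (c,sz,a)=cv2.minAreaRect(((w-CR)@np.c_[U,V]*1e3).astype(np.float32))
    a=(a+45)%90-45; print("glass centre in corner frame mm",np.round(c,2),"size",np.round(sz,1),"yaw rel jig deg",round(a,2)); return c,a
def fence(im,C,zt=.024):
    h=cv2.cvtColor(im,cv2.COLOR_BGR2HSV)
    b=((h[...,0]>98)&(h[...,0]<122)&(h[...,1]>100)).astype(np.uint8); r=(((h[...,0]<5)|(h[...,0]>175))&(h[...,1]>130)).astype(np.uint8)
    for n,m in(("blue",b),("red",r)):
        w=(px2w(C,quad(m),zt)[:,:2]-CR)@np.c_[U,V]*1e3; (c,sz,a)=cv2.minAreaRect(w.astype(np.float32)); print(n,np.round(c,2),np.round(sz,1),"yaw",round((a+45)%90-45,2))
E
python3 - <<'E'
from h import *
for n,f in(("w1","pics/w1.png"),("w3","pics/w3f.png")):
    s=np.load(n+".npy",allow_pickle=True).item(); im=cv2.imread(f); C=cam("wrist",s); glass(im,C); fence(im,C)
im=cv2.imread("pics/top0.png"); glass(im,cam("top")); fence(im,cam("top"))
E
```

```text
glass centre in corner frame mm [ -83.62 -131.45] size [1.8 1.9] yaw rel jig deg -28.45
blue [   7.65 -103.29] [220.9  19.3] yaw -0.33
red [-83.23   8.65] [ 19.2 163.1] yaw -0.29
glass centre in corner frame mm [-72.38 -82.33] size [100.   70.7] yaw rel jig deg -1.08
blue [   7.42 -103.23] [222.7  20.3] yaw -0.32
red [-83.45   9.11] [ 19.5 163.8] yaw -0.45
glass centre in corner frame mm [-70.45 -80.19] size [102.6  72.5] yaw rel jig deg -1.09
blue [-410.8  625.6] [225.4 142.5] yaw 14.63
red [-147.51  263.97] [62.  64.7] yaw 7.47
```

Emit:
move_arm(rows=[[0.015,[0,0,0.012],[0,0,0]],[0.015,[0,0,0.012],[0,0,0]],[0.015,[0,0,0.012],[0,0,0]],[0.015,[0,0,0.009],[0,0,0]],[0.015,[0,0,0.004],[0,0,0]],[0.015,[0,0,0],[0,0,0]],[0.015,[0,0,0],[0,0,0]],[0.015,[0,0,0],[0,0,0]]])

```text
time_s: 7.8
tool_pos: [0.5206, 0.0662, 0.0802]
tool_rot: [0.755, 0.656, 0.0, 0.0]
contact_force: [-0.2, 0.5, -1.3]
finger_gap: 0.252
gripper_force: 58.8
```

```bash
python3 -c "
from h import *
st()"
```

```text
jig-corner frame TCP mm -152.46 -82.08 z 80.23 F u,v,z -0.27 0.43 -1.27
```

```bash
cat >> h.py <<'E'
CR=CR-.0018*U-.0016*V
U=np.array([np.cos(np.radians(-8.45)),np.sin(np.radians(-8.45))]);V=np.array([-U[1],U[0]])
def look(name="wrist"):
    s=bot.sense();im=bot.grab_frame(name);C=cam(name,s);glass(im,C)
    return im,C
E
python3 -c "
from h import *
st();im,C=look();fence(im,C)"
```

```text
jig-corner frame TCP mm -150.16 -81.4 z 80.23 F u,v,z -0.27 0.43 -1.27
glass centre in corner frame mm [-70.09 -81.04] size [100.3  70.7] yaw rel jig deg -0.65
blue [  9.85 -93.83] [ 21.1 207. ] yaw 0.2
red [-81.54  10.3 ] [163.4  19.6] yaw 0.09
```

Emit:
move_arm(rows=[[0.015,[0,0,0.002],[0,0,0.007]],[0.015,[0,0,0.0013],[0,0,0]],[0.015,[0,0.004,0],[0,0,0]],[0.015,[0,0.004,0],[0,0,0]],[0.015,[0,0.002,0],[0,0,0]],[0.015,[0,0.002,0],[0,0,0]],[0.015,[0,0,0],[0,0,0]]])

```text
time_s: 8.55
tool_pos: [0.5324, 0.0643, 0.0765]
tool_rot: [0.757, 0.653, 0.0, 0.0]
contact_force: [0.2, -0.0, -1.9]
finger_gap: 0.251
gripper_force: 58.8
```

```bash
python3 -c "
from h import *
st();look()"
```

```text
jig-corner frame TCP mm -138.2 -81.52 z 76.47 F u,v,z 0.2 0.02 -1.87
glass centre in corner frame mm [-70.09 -81.32] size [100.6  70.7] yaw rel jig deg -0.41
```

Emit:
move_arm(rows=[[0.015,[0,0.002,0],[0,0,0]],[0.015,[0,0.002,0],[0,0,0]],[0.015,[0,0.002,0],[0,0,0]],[0.015,[0,0.002,0],[0,0,0]],[0.015,[0,0.002,0],[0,0,0]],[0.015,[0,0.002,0],[0,0,0]]])

```text
time_s: 9.2
tool_pos: [0.544, 0.0626, 0.0764]
tool_rot: [0.757, 0.653, -0.0, -0.0]
contact_force: [-1.4, -0.9, -0.8]
finger_gap: 0.25
gripper_force: 58.9
```

```bash
python3 -c "
from h import *
st();look()"
```

```text
jig-corner frame TCP mm -126.52 -81.53 z 76.39 F u,v,z -1.29 -1.06 -0.77
glass centre in corner frame mm [-64.69 -81.28] size [100.6  70.8] yaw rel jig deg -0.44
```

Emit:
move_arm(rows=[[0.015,[0,0.002,0],[0,0,0]],[0.015,[0,0.002,0],[0,0,0]],[0.015,[0,0.002,0],[0,0,0]],[0.015,[0,0.002,0],[0,0,0]],[0.015,[0,0.002,0],[0,0,0]]])

```text
time_s: 9.75
tool_pos: [0.5541, 0.0611, 0.0764]
tool_rot: [0.757, 0.653, -0.0, 0.0]
contact_force: [-1.9, 0.0, -1.9]
finger_gap: 0.253
gripper_force: 58.9
```

```bash
python3 -c "
from h import *
st();look()"
```

```text
jig-corner frame TCP mm -116.27 -81.52 z 76.44 F u,v,z -1.84 -0.25 -1.93
glass centre in corner frame mm [-54.36 -80.99] size [99.9 70.9] yaw rel jig deg -0.21
```

Emit:
move_arm(rows=[[0.015,[0,0.001,0],[0,0,0]],[0.015,[0,0.001,0],[0,0,0]],[0.015,[0,0.001,0],[0,0,0]],[0.015,[0,0.001,0],[0,0,0]],[0.015,[0,0.001,0],[0,0,0]],[0.015,[0,0.0005,0],[0,0,0]],[0.015,[0,0.0005,0],[0,0,0]]])

```text
time_s: 10.5
tool_pos: [0.5599, 0.0603, 0.0765]
tool_rot: [0.757, 0.653, -0.0, -0.0]
contact_force: [-0.4, 0.4, -0.9]
finger_gap: 0.254
gripper_force: 58.8
```

```bash
python3 -c "
from h import *
st();im,C=look();fence(im,C)"
```

```text
jig-corner frame TCP mm -110.44 -81.49 z 76.48 F u,v,z -0.49 0.36 -0.92
glass centre in corner frame mm [-48.6 -81. ] size [99.7 71. ] yaw rel jig deg -0.02
blue [  6.91 -79.31] [ 26.7 178.7] yaw 0.03
red [-81.32  10.38] [ 19.4 163.4] yaw -0.02
```

Emit:
move_arm(rows=[[0.015,[0,0.0004,0],[0,0,0]],[0.015,[0,0.0004,0],[0,0,0]],[0.015,[0,0.0004,0],[0,0,0]]])

```text
time_s: 10.85
tool_pos: [0.5611, 0.0601, 0.0765]
tool_rot: [0.757, 0.653, -0.0, -0.0]
contact_force: [-1.6, -0.1, -1.1]
finger_gap: 0.254
gripper_force: 58.8
```

Emit:
move_arm(rows=[[0.015,[0,0.0004,0],[0,0,0]],[0.015,[0,0,0],[0,0,0]]])

```text
time_s: 11.05
tool_pos: [0.5615, 0.06, 0.0765]
tool_rot: [0.757, 0.653, 0.0, 0.0]
contact_force: [-1.1, 0.1, -1.7]
finger_gap: 0.253
gripper_force: 58.8
```

```bash
python3 -c "
from h import *
st();look()"
```

```text
jig-corner frame TCP mm -108.77 -81.5 z 76.51 F u,v,z -1.13 -0.09 -1.74
glass centre in corner frame mm [-46.83 -81.02] size [99.8 70.8] yaw rel jig deg -0.02
```

Emit:
move_arm(rows=[[0.015,[0,0.0003,0],[0,0,0]],[0.015,[0,0.0003,0],[0,0,0]]])

```text
time_s: 11.3
tool_pos: [0.562, 0.0599, 0.0765]
tool_rot: [0.757, 0.653, -0.0, -0.0]
contact_force: [-2.1, 0.3, -1.4]
finger_gap: 0.253
gripper_force: 58.8
```

Emit:
move_arm(rows=[[0.015,[0,0.0003,0],[0,0,0]],[0.015,[0,0,0],[0,0,0]]])

```text
time_s: 11.5
tool_pos: [0.5624, 0.0599, 0.0765]
tool_rot: [0.757, 0.653, 0.0, 0.0]
contact_force: [-2.9, 0.3, -0.1]
finger_gap: 0.254
gripper_force: 58.8
```

Emit:
move_arm(rows=[[0.015,[0,0.0003,0],[0,0,0]],[0.015,[0,0,0],[0,0,0]]])

```text
time_s: 11.7
tool_pos: [0.5627, 0.0598, 0.0765]
tool_rot: [0.757, 0.653, 0.0, 0.0]
contact_force: [-2.7, 0.5, -0.9]
finger_gap: 0.252
gripper_force: 58.8
```

Emit:
move_arm(rows=[[0.015,[0,0.0003,0],[0,0,0]],[0.015,[0,0,0],[0,0,0]]])

```text
time_s: 11.9
tool_pos: [0.563, 0.0598, 0.0765]
tool_rot: [0.757, 0.653, 0.0, 0.0]
contact_force: [-1.6, 0.5, -0.7]
finger_gap: 0.254
gripper_force: 58.8
```

```bash
python3 -c "
from h import *
st();look()"
```

```text
jig-corner frame TCP mm -107.3 -81.52 z 76.51 F u,v,z -1.64 0.23 -0.66
glass centre in corner frame mm [-45.46 -80.77] size [100.3  70.9] yaw rel jig deg -0.04
```

Emit:
move_arm(rows=[[0.015,[0,0.0002,0],[0,0,0]],[0.015,[0,0,0],[0,0,0]]])

```text
time_s: 12.15
tool_pos: [0.5631, 0.0598, 0.0765]
tool_rot: [0.757, 0.653, 0.0, -0.0]
contact_force: [-1.6, 0.1, -0.9]
finger_gap: 0.25
gripper_force: 58.8
```

Emit:
move_arm(rows=[[0.015,[0,0.0003,0],[0,0,0]],[0.015,[0,0,0],[0,0,0]]])

```text
time_s: 12.35
tool_pos: [0.5635, 0.0598, 0.0765]
tool_rot: [0.757, 0.653, 0.0, 0.0]
contact_force: [-1.9, -0.5, -1.6]
finger_gap: 0.248
gripper_force: 58.8
```

Emit:
move_arm(rows=[[0.015,[0,0.0003,0],[0,0,0]],[0.015,[0,0,0],[0,0,0]]])

```text
time_s: 12.55
tool_pos: [0.5638, 0.0597, 0.0765]
tool_rot: [0.757, 0.653, 0.0, 0.0]
contact_force: [-1.3, 0.3, -0.2]
finger_gap: 0.248
gripper_force: 58.8
```

Emit:
move_arm(rows=[[0.015,[0,0.0003,0],[0,0,0]],[0.015,[0,0,0],[0,0,0]]])

```text
time_s: 12.75
tool_pos: [0.564, 0.0596, 0.0765]
tool_rot: [0.757, 0.653, -0.0, 0.0]
contact_force: [-1.4, -0.5, -1.0]
finger_gap: 0.248
gripper_force: 58.8
```

Still sliding freely, so I'll keep creeping.

Emit:
move_arm(rows=[[0.015,[0,0.0003,0],[0,0,0]],[0.015,[0,0,0],[0,0,0]]])

```text
time_s: 12.95
tool_pos: [0.5642, 0.0596, 0.0765]
tool_rot: [0.757, 0.653, -0.0, -0.0]
contact_force: [-2.0, 0.4, 0.9]
finger_gap: 0.258
gripper_force: 59.0
```

Emit:
move_arm(rows=[[0.015,[0,0.0003,0],[0,0,0]],[0.015,[0,0,0],[0,0,0]]])

```text
time_s: 13.15
tool_pos: [0.5644, 0.0596, 0.0765]
tool_rot: [0.757, 0.653, -0.0, -0.0]
contact_force: [-5.0, 0.4, 1.2]
finger_gap: 0.254
gripper_force: 59.1
```

```bash
python3 -c "
from h import *
st();im,C=look();fence(im,C)"
```

```text
jig-corner frame TCP mm -105.89 -81.54 z 76.45 F u,v,z -5.03 -0.36 1.19
glass centre in corner frame mm [-44.19 -81.03] size [70.8 99.7] yaw rel jig deg 0.04
blue [  7.26 -77.68] [ 26.2 175.4] yaw 0.04
red [-81.28  10.33] [ 19.4 163.4] yaw -0.02
```

Emit:
move_arm(rows=[[0.015,[0,0.0001,0],[0,0,0]],[0.015,[0,0,0],[0,0,0]],[0.015,[0,0,0],[0,0,0]]])

```text
time_s: 13.5
tool_pos: [0.5644, 0.0596, 0.0764]
tool_rot: [0.757, 0.653, -0.0, -0.0]
contact_force: [-5.1, 0.1, 2.0]
finger_gap: 0.249
gripper_force: 58.9
```

```bash
python3 -c "
from h import *
st()"
```

```text
jig-corner frame TCP mm -105.83 -81.54 z 76.45 F u,v,z -5.02 -0.65 2.0
```

Emit:
move_arm(rows=[[0.015,[0,0.0002,0],[0,0,0]],[0.015,[0,0,0],[0,0,0]],[0.015,[0,0,0],[0,0,0]]])

```text
time_s: 13.8
tool_pos: [0.5645, 0.0595, 0.0764]
tool_rot: [0.757, 0.653, -0.0, -0.0]
contact_force: [-4.7, 0.4, 1.4]
finger_gap: 0.256
gripper_force: 58.9
```

Emit:
move_arm(rows=[[0.015,[0,0.0001,0],[0,0,0]],[0.015,[0,0,0],[0,0,0]],[0.015,[0,0,0],[0,0,0]],[0.015,[0,0,0],[0,0,0]]])

```text
time_s: 14.2
tool_pos: [0.5646, 0.0595, 0.0764]
tool_rot: [0.757, 0.653, -0.0, -0.0]
contact_force: [-5.6, 0.5, 1.9]
finger_gap: 0.251
gripper_force: 58.9
```

```bash
python3 -c "
from h import *
st();look()"
```

```text
jig-corner frame TCP mm -105.66 -81.58 z 76.4 F u,v,z -5.65 -0.28 1.87
glass centre in corner frame mm [-44.01 -81.04] size [70.8 99.7] yaw rel jig deg 0.0
```

Emit:
move_arm(rows=[[0.015,[0,0.0002,0],[0,0,0]],[0.015,[0,0,0],[0,0,0]],[0.015,[0,0,0],[0,0,0]]])

```text
time_s: 14.55
tool_pos: [0.5646, 0.0595, 0.0763]
tool_rot: [0.757, 0.653, -0.001, -0.0]
contact_force: [-6.0, 1.1, 2.3]
finger_gap: 0.25
gripper_force: 58.9
```

Emit:
move_arm(rows=[[0.015,[0,0.0001,0],[0,0,0]],[0.015,[0,0,0],[0,0,0]],[0.015,[0,0,0],[0,0,0]],[0.015,[0,0,0],[0,0,0]]])

```text
time_s: 14.95
tool_pos: [0.5647, 0.0594, 0.0763]
tool_rot: [0.757, 0.653, -0.001, -0.001]
contact_force: [-6.4, 1.3, 3.2]
finger_gap: 0.25
gripper_force: 59.0
```

Emit:
move_arm(rows=[[0.015,[0,-0.001,0],[0,0,0]],[0.015,[0,-0.004,0],[0,0,0]],[0.015,[0,-0.008,-0.001],[0,0,0]],[0.015,[0,-0.008,0],[0,0,0]],[0.015,[-0.02,0,0],[0,0,0]],[0.015,[-0.025,0,0],[0,0,0]],[0.015,[-0.025,0,0],[0,0,0]],[0.015,[-0.025,0,0],[0,0,0]],[0.015,[0,0,0],[0,0,0]],[0.015,[0,0,0],[0,0,0]]])

```text
time_s: 15.95
tool_pos: [0.5303, -0.0314, 0.0777]
tool_rot: [0.758, 0.653, 0.0, 0.0]
contact_force: [-0.4, 0.0, -1.6]
finger_gap: 0.25
gripper_force: 58.9
```

```bash
python3 -c "
from h import *
st();im,C=look();fence(im,C);look('top')
plan([*(CR-.0445*U-.178*V),.0765],-8.45,4)"
```

```text
jig-corner frame TCP mm -126.19 -176.56 z 77.65 F u,v,z -0.4 -0.03 -1.57
glass centre in corner frame mm [-39.3  -93.64] size [74.7 61.1] yaw rel jig deg -0.08
blue [   8.03 -135.1 ] [ 24.7 154.8] yaw 0.01Traceback (most recent call last):
  File "<string>", line 3, in <module>
    st();im,C=look();fence(im,C);look('top')
                     ~~~~~^^^^^^
  File "h.py", line 43, in fence
    w=(px2w(C,quad(m),zt)[:,:2]-CR)@np.c_[U,V]*1e3; (c,sz,a)=cv2.minAreaRect(w.astype(np.float32)); print(n,np.round(c,2),np.round(sz,1),"yaw",round((a+45)%90-45,2))
              ~~~~^^^
  File "h.py", line 34, in quad
    c=max(cv2.findContours(mask,cv2.RETR_EXTERNAL,cv2.CHAIN_APPROX_NONE)[0],key=cv2.contourArea); return c[:,0,:].astype(float)
ValueError: max() iterable argument is empty
```

Emit:
move_arm(rows=[[0.015,[-0.001,0.02,0],[0,0,0]],[0.015,[0,0.025,0],[0,0,0]],[0.015,[0,0.02,0],[0,0,0]],[0.015,[0,0.0165,0],[0,0,0]],[0.015,[0,0,0.001],[0,0,0]],[0.015,[0,0,0],[0,0,0]]])

```text
time_s: 16.6
tool_pos: [0.6103, -0.0435, 0.076]
tool_rot: [0.757, 0.653, -0.0, -0.0]
contact_force: [0.3, 0.7, -2.5]
finger_gap: 0.252
gripper_force: 59.1
```

```bash
python3 -c "
from h import *
st();look();look('top')
"
```

```text
jig-corner frame TCP mm -45.32 -176.75 z 75.98 F u,v,z 0.21 0.78 -2.55
glass centre in corner frame mm [ -77.83 -129.12] size [0. 0.] yaw rel jig deg 0.0
glass centre in corner frame mm [-42.14 -61.15] size [72.5 67.5] yaw rel jig deg 0.49
```

Emit:
move_arm(rows=[[0.015,[0.004,0.0005,-0.0005],[0,0,0]],[0.015,[0.004,0,0],[0,0,0]],[0.015,[0.004,0,0],[0,0,0]],[0.015,[0.002,0,0],[0,0,0]],[0.015,[0.002,0,0],[0,0,0]],[0.015,[0.002,0,0],[0,0,0]],[0.015,[0.002,0,0],[0,0,0]],[0.015,[0.002,0,0],[0,0,0]],[0.015,[0.002,0,0],[0,0,0]]])

```text
time_s: 17.6
tool_pos: [0.615, -0.0208, 0.077]
tool_rot: [0.757, 0.653, -0.0, 0.0]
contact_force: [-0.7, -1.3, -1.7]
finger_gap: 0.249
gripper_force: 59.1
```

```bash
python3 -c "
from h import *
st();im,C=look();cv2.imwrite('pics/w5.png',im);look('side')
"
```

```text
jig-corner frame TCP mm -43.97 -153.58 z 76.99 F u,v,z -0.46 -1.4 -1.66
glass centre in corner frame mm [ -43.52 -116.53] size [19.7 69.6] yaw rel jig deg -0.0
glass centre in corner frame mm [-559.04 5559.73] size [ 1778.  10099.4] yaw rel jig deg 5.77
```

Emit:
move_arm(rows=[[0.015,[0.002,0,0],[0,0,0]],[0.015,[0.002,0,0],[0,0,0]],[0.015,[0.002,0,0],[0,0,0]],[0.015,[0.002,0,0],[0,0,0]],[0.015,[0.001,0,0],[0,0,0]],[0.015,[0.001,0,0],[0,0,0]],[0.015,[0.0005,0,0],[0,0,0]]])

```text
time_s: 18.4
tool_pos: [0.6166, -0.0103, 0.077]
tool_rot: [0.757, 0.653, -0.0, -0.0]
contact_force: [0.7, -3.0, -0.9]
finger_gap: 0.247
gripper_force: 59.1
```

```bash
python3 -c "
from h import *
st();im,C=look()
"
```

```text
jig-corner frame TCP mm -44.0 -142.97 z 76.97 F u,v,z 1.1 -2.86 -0.94
glass centre in corner frame mm [ -43.72 -105.62] size [69.5 20.3] yaw rel jig deg 0.0
```

Emit:
move_arm(rows=[[0.015,[0.0004,0,0],[0,0,0]],[0.015,[0.0004,0,0],[0,0,0]],[0.015,[0,0,0],[0,0,0]]])

```text
time_s: 18.75
tool_pos: [0.6167, -0.0095, 0.077]
tool_rot: [0.757, 0.653, 0.0, -0.0]
contact_force: [-0.8, -0.9, -1.5]
finger_gap: 0.247
gripper_force: 59.1
```

Now creep along with force checks.

Emit:
move_arm(rows=[[0.015,[0.0004,0,0],[0,0,0]],[0.015,[0.0004,0,0],[0,0,0]],[0.015,[0,0,0],[0,0,0]]])

```text
time_s: 19.05
tool_pos: [0.6168, -0.0087, 0.077]
tool_rot: [0.757, 0.653, 0.0, -0.0]
contact_force: [-1.6, -1.0, -1.9]
finger_gap: 0.255
gripper_force: 59.1
```

Emit:
move_arm(rows=[[0.015,[0.0003,0,0],[0,0,0]],[0.015,[0.0003,0,0],[0,0,0]],[0.015,[0,0,0],[0,0,0]]])

```text
time_s: 19.35
tool_pos: [0.6169, -0.0082, 0.077]
tool_rot: [0.757, 0.653, 0.0, -0.0]
contact_force: [-0.1, -1.0, -1.3]
finger_gap: 0.254
gripper_force: 59.1
```

Emit:
move_arm(rows=[[0.015,[0.0003,0,0],[0,0,0]],[0.015,[0.0003,0,0],[0,0,0]],[0.015,[0,0,0],[0,0,0]]])

```text
time_s: 19.65
tool_pos: [0.617, -0.0075, 0.077]
tool_rot: [0.757, 0.653, -0.0, -0.0]
contact_force: [-0.2, -0.9, -1.8]
finger_gap: 0.255
gripper_force: 59.1
```

```bash
python3 -c "
from h import *
st();im,C=look()
"
```

```text
jig-corner frame TCP mm -44.01 -140.2 z 76.97 F u,v,z -0.09 -0.9 -1.81
glass centre in corner frame mm [ -43.63 -102.57] size [20.9 69.5] yaw rel jig deg -0.0
```

Emit:
move_arm(rows=[[0.015,[0.0003,0,0],[0,0,0]],[0.015,[0.0003,0,0],[0,0,0]],[0.015,[0,0,0],[0,0,0]]])

```text
time_s: 20.0
tool_pos: [0.6171, -0.007, 0.077]
tool_rot: [0.757, 0.653, -0.0, 0.0]
contact_force: [-0.3, -1.4, -1.8]
finger_gap: 0.251
gripper_force: 59.1
```

Emit:
move_arm(rows=[[0.015,[0.0003,0,0],[0,0,0]],[0.015,[0.0002,0,0],[0,0,0]],[0.015,[0,0,0],[0,0,0]]])

```text
time_s: 20.3
tool_pos: [0.6171, -0.0065, 0.077]
tool_rot: [0.757, 0.653, -0.0, -0.0]
contact_force: [-0.8, -2.4, -1.9]
finger_gap: 0.25
gripper_force: 59.1
```

Emit:
move_arm(rows=[[0.015,[0.0003,0,0],[0,0,0]],[0.015,[0,0,0],[0,0,0]]])

```text
time_s: 20.5
tool_pos: [0.6172, -0.0062, 0.077]
tool_rot: [0.757, 0.653, -0.0, -0.0]
contact_force: [-0.7, -2.0, -1.3]
finger_gap: 0.248
gripper_force: 59.1
```

Emit:
move_arm(rows=[[0.015,[0.0003,0,0],[0,0,0]],[0.015,[0,0,0],[0,0,0]]])

```text
time_s: 20.7
tool_pos: [0.6172, -0.0059, 0.077]
tool_rot: [0.757, 0.653, -0.0, -0.0]
contact_force: [-0.4, -1.4, -1.6]
finger_gap: 0.247
gripper_force: 59.1
```

Emit:
move_arm(rows=[[0.015,[0.0003,0,0],[0,0,0]],[0.015,[0,0,0],[0,0,0]]])

```text
time_s: 20.9
tool_pos: [0.6173, -0.0056, 0.077]
tool_rot: [0.757, 0.653, 0.0, -0.0]
contact_force: [-0.2, -1.2, -0.6]
finger_gap: 0.249
gripper_force: 59.1
```

Emit:
move_arm(rows=[[0.015,[0.0003,0,0],[0,0,0]],[0.015,[0,0,0],[0,0,0]]])

```text
time_s: 21.1
tool_pos: [0.6173, -0.0053, 0.077]
tool_rot: [0.757, 0.653, -0.0, 0.0]
contact_force: [0.2, -1.6, -1.1]
finger_gap: 0.252
gripper_force: 59.1
```

Emit:
move_arm(rows=[[0.015,[0.0003,0,0],[0,0,0]],[0.015,[0,0,0],[0,0,0]]])

```text
time_s: 21.3
tool_pos: [0.6174, -0.005, 0.077]
tool_rot: [0.757, 0.653, 0.0, 0.0]
contact_force: [-0.4, -1.8, -1.6]
finger_gap: 0.252
gripper_force: 59.1
```

```bash
python3 -c "
from h import *
st();im,C=look()
"
```

```text
jig-corner frame TCP mm -43.96 -137.61 z 77.0 F u,v,z -0.13 -1.85 -1.56
glass centre in corner frame mm [-43.66 -99.99] size [20.9 69.4] yaw rel jig deg -0.0
```

Emit:
move_arm(rows=[[0.015,[0.0003,0,0],[0,0,0]],[0.015,[0,0,0],[0,0,0]]])

```text
time_s: 21.55
tool_pos: [0.6174, -0.0047, 0.077]
tool_rot: [0.757, 0.653, 0.0, -0.0]
contact_force: [-0.7, -1.0, -1.6]
finger_gap: 0.256
gripper_force: 59.1
```

Emit:
move_arm(rows=[[0.015,[0.0003,0,0],[0,0,0]],[0.015,[0,0,0],[0,0,0]]])

```text
time_s: 21.75
tool_pos: [0.6175, -0.0044, 0.077]
tool_rot: [0.757, 0.653, 0.0, -0.0]
contact_force: [-1.1, -1.8, -0.4]
finger_gap: 0.25
gripper_force: 59.1
```

Emit:
move_arm(rows=[[0.015,[0.0003,0,0],[0,0,0]],[0.015,[0,0,0],[0,0,0]]])

```text
time_s: 21.95
tool_pos: [0.6175, -0.0041, 0.077]
tool_rot: [0.757, 0.653, 0.0, -0.0]
contact_force: [-0.9, -1.2, -1.4]
finger_gap: 0.252
gripper_force: 59.1
```

Emit:
move_arm(rows=[[0.015,[0.0003,0,0],[0,0,0]],[0.015,[0,0,0],[0,0,0]]])

```text
time_s: 22.15
tool_pos: [0.6176, -0.0038, 0.077]
tool_rot: [0.757, 0.653, -0.0, 0.0]
contact_force: [-0.8, -2.2, -1.4]
finger_gap: 0.252
gripper_force: 59.1
```

Emit:
move_arm(rows=[[0.015,[0.0003,0,0],[0,0,0]],[0.015,[0,0,0],[0,0,0]]])

```text
time_s: 22.35
tool_pos: [0.6176, -0.0037, 0.077]
tool_rot: [0.757, 0.653, -0.0, 0.0]
contact_force: [-1.4, -3.5, -0.6]
finger_gap: 0.25
gripper_force: 59.0
```

Emit:
move_arm(rows=[[0.015,[0.0003,0,0],[0,0,0]],[0.015,[0,0,0],[0,0,0]]])

```text
time_s: 22.55
tool_pos: [0.6176, -0.0035, 0.077]
tool_rot: [0.757, 0.653, -0.0, 0.0]
contact_force: [-1.5, -4.7, -0.7]
finger_gap: 0.252
gripper_force: 59.1
```

Emit:
move_arm(rows=[[0.015,[0.0003,0,0],[0,0,0]],[0.015,[0,0,0],[0,0,0]]])

```text
time_s: 22.75
tool_pos: [0.6179, -0.0033, 0.0771]
tool_rot: [0.757, 0.653, 0.0, 0.0]
contact_force: [-0.3, -5.8, -0.4]
finger_gap: 0.249
gripper_force: 58.6
```

```bash
python3 -c "
from h import *
st();im,C=look()
"
```

```text
jig-corner frame TCP mm -43.71 -135.91 z 77.08 F u,v,z 0.59 -5.8 -0.42
glass centre in corner frame mm [-43.6  -98.36] size [22.  69.7] yaw rel jig deg -0.01
```

Emit:
move_arm(rows=[[0.015,[0.0002,0,0],[0,0,0]],[0.015,[0,0,0],[0,0,0]],[0.015,[0,0,0],[0,0,0]],[0.015,[0,0,0],[0,0,0]]])

```text
time_s: 23.2
tool_pos: [0.6179, -0.0033, 0.0771]
tool_rot: [0.757, 0.653, -0.0, 0.001]
contact_force: [-0.3, -5.4, -1.2]
finger_gap: 0.253
gripper_force: 58.7
```

Emit:
move_arm(rows=[[0.015,[0.0001,0,0],[0,0,0]],[0.015,[0,0,0],[0,0,0]],[0.015,[0,0,0],[0,0,0]],[0.015,[0,0,0],[0,0,0]]])

```text
time_s: 23.6
tool_pos: [0.6179, -0.0032, 0.0771]
tool_rot: [0.757, 0.653, -0.0, 0.001]
contact_force: [-0.9, -6.7, -0.8]
finger_gap: 0.251
gripper_force: 58.6
```

Emit:
move_arm(rows=[[0.015,[-0.001,0,0],[0,0,0]],[0.015,[-0.004,0,0],[0,0,0]],[0.015,[-0.008,0,0],[0,0,0]],[0.015,[-0.01,0,-0.01],[0,0,0]],[0.015,[0,-0.01,-0.03],[0,0,0]],[0.015,[0,-0.01,-0.03],[0,0,0]],[0.015,[0.01,0,-0.03],[0,0,0]],[0.015,[0.02,0,-0.03],[0,0,0]],[0.015,[0.02,0,0],[0,0,0]],[0.015,[0,0,0],[0,0,0]],[0.015,[0,0,0],[0,0,0]]])

```text
time_s: 24.7
tool_pos: [0.6016, 0.0265, 0.2071]
tool_rot: [0.757, 0.653, -0.0, -0.0]
contact_force: [0.4, 0.5, -1.6]
finger_gap: 0.251
gripper_force: 59.2
```

```bash
python3 -c "
from h import *
st();im,C=look();fence(im,C);p=w2px(C,[[*CR,.018],[*(CR-.1*U-.13*V),.018]]);print(p)
x0,x1=sorted(p[:,0].astype(int));y0,y1=sorted(p[:,1].astype(int))
cv2.imwrite('pics/w6f.png',im);cv2.imwrite('pics/w6.png',cv2.resize(im[max(y0-15,0):y1+15,x0-15:x1+25],None,fx=4,fy=4,interpolation=cv2.INTER_CUBIC)[:600,:800])
plan([.481,-.281,.2077],8.5,9)
"
```

```text
jig-corner frame TCP mm -64.21 -108.74 z 207.12 F u,v,z 0.3 0.59 -1.57
glass centre in corner frame mm [ -16.09 -107.74] size [1. 1.] yaw rel jig deg 0.03
blue [  10.03 -101.46] [ 19.7 221.4] yaw 0.09
red [-81.18   9.54] [ 19.3 163. ] yaw -0.01
[[392.76525365  52.5757814 ]
 [283.30055346 194.17751011]]
pos [0.6015 0.0262 0.2068] yang -8.49 tilt 0.05 rotvec tot [-8.000e-04  1.000e-04 -2.966e-01]
[[-0.0357, -0.0082, -0.0001], [-0.0001, 0.0, -0.033]]
[[-0.0354, -0.0094, -0.0001], [-0.0001, 0.0, -0.033]]
[[-0.0351, -0.0105, -0.0001], [-0.0001, 0.0, -0.033]]
[[-0.0348, -0.0117, -0.0001], [-0.0001, 0.0, -0.033]]
[[-0.0343, -0.0128, -0.0001], [-0.0001, 0.0, -0.033]]
[[-0.0339, -0.014, -0.0001], [-0.0001, 0.0, -0.033]]
[[-0.0334, -0.0151, -0.0001], [-0.0001, 0.0, -0.033]]
[[-0.0329, -0.0162, -0.0001], [-0.0001, 0.0, -0.033]]
[[-0.0324, -0.0172, -0.0001], [-0.0001, 0.0, -0.033]]
```

View pics/w6.png

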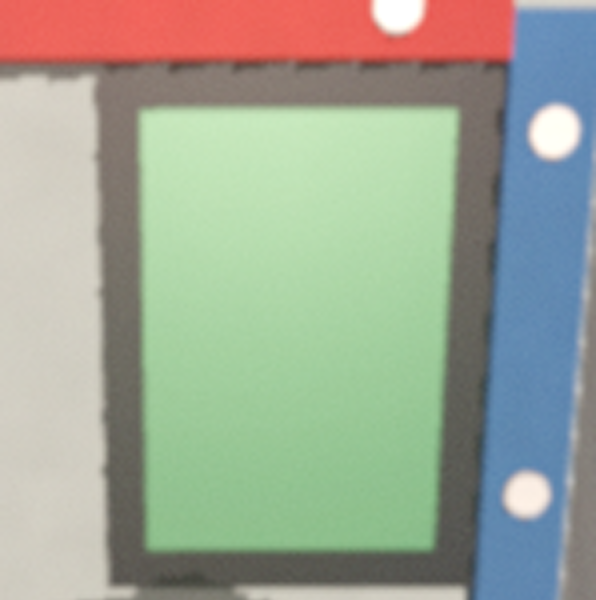

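The glass looks flush in the corner, with the dark border meeting both the red bar (row 62) and the blue bar (col 500). A numeric check follows.

```bash
python3 -c "
from h import *
im=cv2.imread('pics/w6f.png');s=bot.sense();C=cam('wrist',s)
h=cv2.cvtColor(im,cv2.COLOR_BGR2HSV);m=((h[...,0]>45)&(h[...,0]<75)&(h[...,1]>40)&(h[...,2]>60)).astype(np.uint8);m[250:]=0
w=(px2w(C,quad(m),.018)[:,:2]-CR)@np.c_[U,V]*1e3
c,sz,a=cv2.minAreaRect(w.astype(np.float32));print(c,sz,(a+45)%90-45)
for lo,hi,ax in((-90,-30,0),):
  r=w[(w[:,1]>-100)&(w[:,1]<-20)]
  for side,k in(('far',r[:,0]>c[0]),('near',r[:,0]<c[0])):
    q=r[k];f=np.polyfit(q[:,1],q[:,0],1);print(side,np.degrees(-f[0]).round(2),np.polyval(f,c[1]).round(2))
  r=w[(w[:,0]>-70)&(w[:,0]<-20)]
  for side,k in(('left',r[:,1]>c[1]),('right',r[:,1]<c[1])):
    q=r[k];f=np.polyfit(q[:,0],q[:,1],1);print(side,np.degrees(f[0]).round(2),np.polyval(f,c[0]).round(2))
"
```

```text
(-43.87181091308594, -60.13096237182617) (100.89208221435547, 72.10821533203125) -0.039642333984375
far 0.33 -8.6
near -0.52 -79.29
left -0.04 -9.68
right -0.04 -110.44
```

Emit:
move_arm(rows=[[0.015,[-0.0357,-0.0082,0],[0,0,-0.033]],[0.015,[-0.0354,-0.0094,0],[0,0,-0.033]],[0.015,[-0.0351,-0.0105,0],[0,0,-0.033]],[0.015,[-0.0348,-0.0117,0],[0,0,-0.033]],[0.015,[-0.0343,-0.0128,0],[0,0,-0.033]],[0.015,[-0.0339,-0.014,0],[0,0,-0.033]],[0.015,[-0.0334,-0.0151,0],[0,0,-0.033]],[0.015,[-0.0329,-0.0162,0],[0,0,-0.033]],[0.015,[-0.0294,-0.0172,0],[0,0,-0.033]],[0.015,[0,0,0],[0,0,0]],[0.015,[0,0,0],[0,0,0]]])

```text
time_s: 25.85
tool_pos: [0.4803, -0.278, 0.2066]
tool_rot: [0.654, 0.757, 0.0, -0.0]
contact_force: [-0.4, -0.4, -1.6]
finger_gap: 0.249
gripper_force: 59.2
```

Emit:
move_arm(rows=[[0.015,[0,0,0.02],[0,0,0]],[0.015,[0,0,0.025],[0,0,0]],[0.015,[0,0,0.025],[0,0,0]],[0.015,[0,0,0.025],[0,0,0]],[0.015,[0,0,0.02],[0,0,0]],[0.015,[0,0,0.01],[0,0,0]],[0.015,[0,0,0.005],[0,0,0]],[0.015,[0,0,0],[0,0,0]],[0.015,[0,0,0],[0,0,0]]])

```text
time_s: 26.75
tool_pos: [0.4816, -0.2773, 0.0778]
tool_rot: [0.652, 0.758, 0.0, 0.001]
contact_force: [-0.6, 0.6, -1.5]
finger_gap: 0.255
gripper_force: 59.2
```

```bash
python3 -c "
from h import *
plan([.48,-.277,.0705],8.5,2);print(bot.sense()['contact_force'])
"
```

```text
pos [ 0.4816 -0.2773  0.0778] yang 8.54 tilt 0.07 rotvec tot [0.001  0.0009 0.0008]
[[0.0003, -0.0008, 0.0037], [0.0005, 0.0004, 0.0004]]
[[0.0003, -0.0008, 0.0037], [0.0005, 0.0004, 0.0004]]
[-0.58022253  0.58327441 -1.52005593]
```

Emit:
move_arm(rows=[[0.015,[0,0,0.003],[0,0,0]],[0.015,[0,0,0.002],[0,0,0]],[0.015,[0,0,0.001],[0,0,0]],[0.015,[0,0,0],[0,0,0]]])

```text
time_s: 27.15
tool_pos: [0.4811, -0.2771, 0.0709]
tool_rot: [0.653, 0.758, -0.0, -0.0]
contact_force: [-0.9, 0.3, -1.7]
finger_gap: 0.252
gripper_force: 59.2
```

Emit:
move_arm(rows=[[0.015,[0,0,0.0005],[0,0,0]],[0.015,[0,0,0.0005],[0,0,0]],[0.015,[0,0,0],[0,0,0]]])

```text
time_s: 27.45
tool_pos: [0.4812, -0.2772, 0.0703]
tool_rot: [0.653, 0.758, -0.0, 0.0]
contact_force: [-1.0, 0.3, 2.7]
finger_gap: 0.252
gripper_force: 59.8
```

Emit:
move_arm(rows=[[0.015,[0,0,0.0005],[0,0,0]],[0.015,[0,0,0],[0,0,0]]])

```text
time_s: 27.65
tool_pos: [0.4812, -0.2773, 0.0703]
tool_rot: [0.652, 0.758, -0.0, 0.0]
contact_force: [-3.1, 1.4, 10.4]
finger_gap: 0.249
gripper_force: 60.7
```

Emit:
move_arm(rows=[[0.015,[0,0,-0.0005],[0,0,0]],[0.024,[0,0,0],[0,0,0]],[0.027,[0,0,0],[0,0,0]],[0.035,[0,0,0],[0,0,0]],[0.05,[0,0,0],[0,0,0]],[0.065,[0,0,0],[0,0,0]],[0.065,[0,0,0],[0,0,0]],[0.065,[0,0,0],[0,0,0]]], newtons=20)

```text
time_s: 28.45
tool_pos: [0.4811, -0.2771, 0.07]
tool_rot: [0.653, 0.758, -0.0, 0.0]
contact_force: [-0.3, 0.5, -0.2]
finger_gap: 0.759
gripper_force: 0.0
```

Emit:
move_arm(rows=[[0.065,[0,0,-0.01],[0,0,0]],[0.065,[0,0,-0.02],[0,0,0]],[0.065,[0,0,-0.03],[0,0,0]],[0.065,[0,0,-0.03],[0,0,0]],[0.065,[0,0,-0.03],[0,0,0]],[0.065,[0,0,-0.03],[0,0,0]],[0.065,[0.04,0,0],[0,0,0]],[0.065,[0.04,0,0],[0,0,0]],[0.065,[0.04,0,0],[0,0,0]],[0.065,[0,0,0],[0,0,0]],[0.065,[0,0,0],[0,0,0]]])

```text
time_s: 29.55
tool_pos: [0.4635, -0.1581, 0.2209]
tool_rot: [0.652, 0.758, 0.0, 0.001]
contact_force: [0.5, -0.1, -0.5]
finger_gap: 0.757
gripper_force: 0.0
```

Run:
```python
from h import *
s=bot.sense();print(s['tool_pos'],s['contact_force'],s['finger_gap'],s['time_s'])
im=bot.grab_frame("wrist");C=cam("wrist",s);h=cv2.cvtColor(im,cv2.COLOR_BGR2HSV)
p=w2px(C,[[.481,-.277,.106],[.481,-.277,.022]]).round(0);print("predicted grip top, foot",p)
m=((h[...,0]>5)&(h[...,0]<17)&(h[...,1]>120)).astype(np.uint8);n,l,st_,c=cv2.connectedComponentsWithStats(m)
print([(st_[i].tolist(),c[i].round(0).tolist()) for i in range(1,n) if st_[i][4]>150])
cv2.imwrite("pics/w7.png",im)
t=bot.grab_frame("top");cv2.imwrite("pics/top2.png",t);CR_=glass(t,cam("top"))
```

```text
[ 0.46349189 -0.15806288  0.22085243] [ 0.50663084 -0.11723585 -0.46299084] 0.7571774657194409 29.55
predicted grip top, foot [[319. 328.]
 [319. 276.]]
[([305, 270, 26, 68, 1536], [318.0, 305.0]), ([320, 343, 16, 29, 391], [327.0, 358.0]), ([159, 371, 33, 29, 637], [177.0, 387.0])]
glass centre in corner frame mm [-42.03 -57.29] size [ 72.8 102.5] yaw rel jig deg 0.15
```

```bash
python3 -c "
from workcell import bot
print(bot.job_done())"
```

```text
the job is handed in; nothing more can be done
None
```

I handed the job in at about 30 s; the hand-in returned no verdict. By camera and force readings, the glass lies flush in the corner after about 6 N from the tool against each fence. The tool stands upright and released on its mat.

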